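# Release a bottle from the shaker's ratchet clamp

### The arm

A 6-joint arm with a two-finger parallel gripper is mounted at the origin on the work surface. World frame = base frame: x ahead of the robot, y to its left, z up, the work surface at z = 0. Lengths are in m, angles in rad, forces in N, time in s.
With the tool pointing down it reaches from about 0.325 to 1 m from the base axis. Payload 5.1 kg.
Tool frame: the origin (TCP) lies on the centre line of the jaws, within the pads' length; the fingertips stand 19 mm ahead of it and the grasp point (between the pads) is the TCP (manip.nose_length is the distance from the TCP to the fingertips, in m); z points along the fingers, y is the direction in which the jaws open and shut (so a half turn about z gives the same grasp; the last joint's range is limited). The gripper opens to 85 mm and grips with 20 to 120 N. Pads are 22 mm wide; open, the fingers measure 114 mm over their backs; the gripper's body (76 mm by 85 mm) begins 54 mm behind the grasp point. The pads swing forward as they close: fully open they stand 13 mm farther back than shut.
Start: joints at [-1.312, 0.124, 1.65, -0, 1.367, -0.083], TCP at [0.218, -0.612, 0.25] pointing down, gripper open.
Joint ranges: [-2.61, 2.61], [-1.02, 2.33], [0.03, 2.71], [-1.35, 4.49], [0.32, 2.68], [-2.91, 2.91]. Speed limits (rad/s): [2.57, 2.57, 3.14, 3.14, 3.14, 3.14].

### API

Orientations are given as a unit quaternion [x, y, z, w].
In Python, from workcell import manip gives the robot as it stands. The module is installed in compiled form; this text tells all that it offers.
- The arm moves only by the shell command python3 -m jog 'ROWS' [FORCE]. ROWS is JSON, one flat list of numbers, 7 for each row, row after row: the shift along the tool's x, y, z in units of 15 cm (1.0 is 15 cm), then the turn, a rotation vector about the tool's x, y, z in units of pi rad (1.0 is pi rad), then the closure, from -1 (fully open) to 1 (shut). A call has 1 to 10 rows; each row shifts and turns the pose as measured when the row begins, along the tool's axes as they then stand; what a row does not reach is not made up. A row lasts 1/8 s, in which the tool goes at most 62.5 mm and 10.7 degrees, less where a joint would pass 70% of its speed; a pose out of reach is approached as far as the arm can. A call with a number of a shift or a turn outside -1 to 1 is refused whole. A call with a gripper value outside its range is refused whole. The fingers move at their own pace and stop on an object; FORCE is the grip in N (left out, the last holds). Time passes only in rows, so rows that do not move let the fingers close. It gives the time, the measured TCP pose, the force and the opening at its end, in the units of the state.
- manip.get_obs(): the state, without advancing time (a new reading comes with each control period).
- manip.snapshot(name): name is "side" or "top" or "wrist"; returns (picture, depth): 400x640x3 uint8, red, green, blue; 400x640 float32, m along the optical axis (not along the pixel's ray), 0 where there is no reading.
- manip.camera_model(name): a dict with "fx", "fy", "cx", "cy" (pixels), "R" (3x3) and "t" (3): a world point X has camera coordinates R X + t; the wrist camera has in their place "hand_eye" (4x4, takes a point from camera to tool coordinates, whose origin is the TCP and whose axes are the flange's). Camera axes: x right, y down, z forward; pixel columns grow to the right and rows downward; lengths in m; the calibration is good to about 2 mm. The wrist camera is an equidistant fisheye: a pixel r from the principal point sees the ray r / f radians off the axis. A picture is of the moment at which its call begins: read the wrist's pose just before it. camera_model takes no time and is no camera call.
- manip.job_done(): hands the job in, once; it reports no verdict.
The state is a dict: "t": time; "qpos": joint angles; "qvel": joint speeds; "tau": joint torques, N m; "ee_pos": TCP position; "ee_rot": TCP orientation; "ft_force": force on the tool from outside, world axes, zero at the start; "torque": the same for the moment, N m; "width": finger opening in m.
Only numpy, scipy, OpenCV 4.12 (cv2) and the standard library are available. Lean on these libraries where they do the work, as an engineer would, in place of code of your own. Each camera call takes 0.05 s, during which the arm holds its last target.

### The job

Unload the bottle that is clamped on the shaker: press the thumb button on the sprung pawl's tail down gently, just firmly enough to lift its nose clear of the ratchet wheel and without forcing it on its stop, so that the sliding jaw runs back fully home. Then let the pawl go, lift the freed bottle out and set it down gently, upright, in the free end of the tray beside the bottle that stands there, leaving everything else on the bench where it is.

Things in the scene. Friction and masses are not known exactly. Their poses are not given: they have to be found in the camera images.
- shaker: Orbital shaker, fixed: white case 235 (x) x 285 (y) mm, aluminium platform 215 x 300 mm, its top 94 mm up. Origin: centre of its underside. Its panel faces -x. On the platform a ratchet clamp runs along y, from +y to -y: fixed V jaw (50 mm high), bottle, sliding jaw with sprung pad (54 mm high), grey rack housing (71 mm high) with the ratchet wheel and the pawl on its +x side.
- wheel: Ratchet wheel, steel, upright, 56 mm across, 10 mm thick, 18 teeth, with a black hand knob 31 mm across on its +x side (only for tightening). Origin: its centre, on its shaft along the shaker's x, at (13, -44, 130) mm in the shaker's frame. Each tooth is worth 3.5 mm of jaw travel.
- pawl: Pawl, dark steel rocker 8 mm thick. Origin: middle of its pin (along the shaker's x), at (13, -80, 157) mm in the shaker's frame. Its nose reaches 36 mm to +y onto the top of the wheel; its tail reaches to -y, under the thumb button. A spring keeps the nose on the wheel. A push of more than 16 N bends it. Let go, it springs back and locks the wheel at the next tooth.
- pawl_tail (a point): Middle of the top face of the pawl's flat tail, 20 x 22 mm, 46 mm to -y of the pin, about 170 mm up. On it a domed black thumb button, 21 mm across, on a stud: users screw it to taste, its top is 13 to 26 mm above this point. Pushed straight down the button gives at about 6 N; 5 to 6 mm down, at 8 to 11 N, the nose leaves the tooth; about 1 mm on, the pawl meets a solid stop. 10 to 12 N holds it there.
- jaw (a joint): Sliding jaw, m: 0 clamped on the bottle, 0.024 fully home against its stop, away from the bottle (it runs to the shaker's -y). A damped spring draws it home in about 4 to 5 s while the pawl is held off; with the pawl on the wheel it cannot go back.
- bottle_mid (a point): The clamped bottle, white plastic: 52 mm across, 110 mm tall, ribbed blue screw cap 38 mm across from 84 mm up to the top, the shoulder below it falling off from 78 to 64 mm; about 0.16 kg. This point is on its axis half-way up, 55 mm above its underside (cap centre 42 mm above this point). It stands on the shaker's platform.
- tray: Grey tray, fixed, lying on the bench: 220 (its x) x 120 (its y) x 18 mm, walls and floor 4 mm. Origin: centre of its underside. One bottle already stands in its +x half; the -x half is free (a bottle fits well at x = -50 mm, y = 0).
- bottle_b_mid (a point): A second bottle, like the first, standing in the tray's +x half; this point is on its axis, half-way up (55 mm). Leave it alone.
- tube_rack: Bystander: the blue rack of orange-capped tubes, 86 x 120 mm, 83 mm high, the caps reaching 117 mm; origin at the centre of its underside. Leave it alone.
- timer: Bystander: the bench timer, 50 x 85 x 85 mm, white with a blue dome; origin at the centre of its underside. Leave it alone.
- big_bottle: Bystander: the large white bottle, 82 mm across, 168 mm tall, blue cap; origin at the centre of its underside. Leave it alone.
- well_rack: Bystander: the black 40-well block, 85 x 125 x 40 mm; origin at the centre of its underside. Leave it alone.
- tip_box: Bystander: the pipette tip box, 85 x 122 x 67 mm, blue with a clear lid; origin at the centre of its underside. Leave it alone.
Mind the look-alikes: they are no part of the job. What is shaped like the part that bears bottle_mid but orange is not meant.

How it is judged:
By the outcome, as a careful person would: the job done as asked, in the order asked, and still so for the second after the job is handed in, with the robot touching nothing.
It also fails if it takes over 72 s, if anything falls off the work surface, if the arm or the gripper's body presses on something with over 40 N, if the wrist force passes 120 N, or if a joint passes its speed limit or range.

## Working session

There is one attempt and no reset: what is moved stays moved. The work goes in short steps, Python scripts to look and compute and a shell command to move; the robot and the scene stay as the last step left them, time stands still between calls to the robot, and variables do not carry over. Pictures are saved under pics/ and viewed, and the job is handed in when it is done.

```bash
mkdir -p pics; ls
python3 - <<'E'
from workcell import manip
import cv2,numpy as np
o=manip.get_obs(); print({k:np.round(v,4).tolist() for k,v in o.items()})
for n in ["side","top","wrist"]:
    p,d=manip.snapshot(n); cv2.imwrite(f"pics/{n}0.png",p[:,:,::-1]); np.save(f"pics/{n}0d.npy",d); np.save(f"pics/{n}0p.npy",p)
    m=manip.camera_model(n); print(n,{k:np.round(v,4).tolist() for k,v in m.items()})
E
```

```text
pics
{'t': 0.0, 'qpos': [-1.3116, 0.1245, 1.6517, -0.0, 1.3675, -0.0826], 'qvel': [0.0003, -0.0008, -0.0004, 0.0003, 0.0007, -0.0018], 'tau': [0.0001, -42.3615, -36.5452, -0.0002, 0.0069, 0.0], 'ee_pos': [0.2177, -0.6118, 0.249], 'ee_rot': [0.9854, 0.1701, -0.0001, -0.001], 'ft_force': [0.7737, -0.1806, 0.219], 'torque': [0.0356, -0.04, 0.0256], 'width': 0.0855}
side {'fx': 398.4497, 'fy': 398.4497, 'cx': 319.9295, 'cy': 201.7918, 'R': [[0.9947, -0.1021, -0.0106], [-0.0791, -0.6974, -0.7123], [0.0654, 0.7094, -0.7018]], 't': [-0.5737, 0.1339, 1.0146]}
top {'fx': 394.3932, 'fy': 394.3932, 'cx': 317.5313, 'cy': 202.0786, 'R': [[-0.0045, -0.9997, 0.025], [-0.9963, 0.0023, -0.0861], [0.086, -0.0253, -0.996]], 't': [-0.015, 0.5679, 1.2329]}
wrist {'fx': 309.7069, 'fy': 309.7069, 'cx': 319.9144, 'cy': 195.5111, 'hand_eye': [[0.0012, -0.9588, -0.2841, 0.0723], [1.0, 0.001, 0.0009, -0.0006], [-0.0006, -0.2841, 0.9588, -0.1231], [0.0, 0.0, 0.0, 1.0]]}
```

View pics/side0.png

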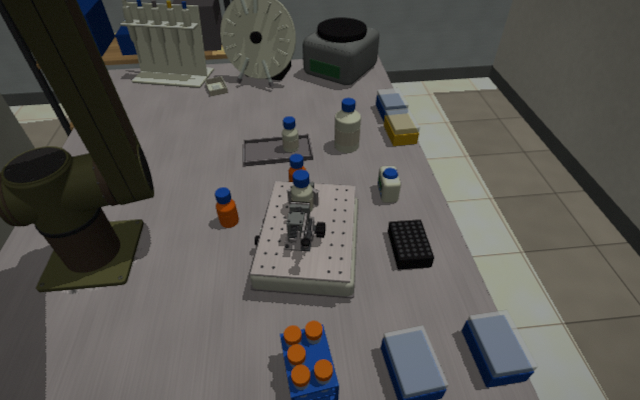

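View pics/top0.png

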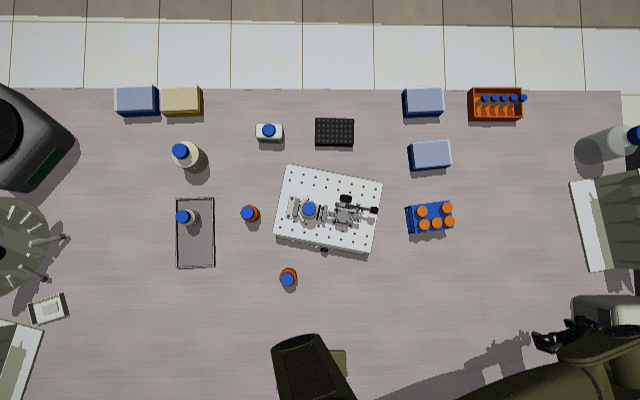

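View pics/wrist0.png

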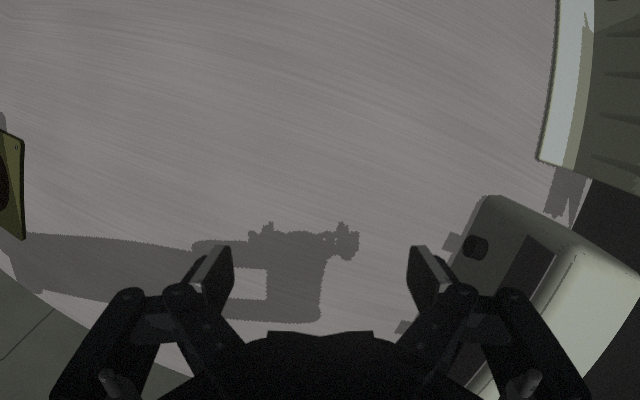

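The top view shows the shaker at about (328,210), the clamped bottle's cap at (309,208), and the pawl end at about (374,210). The tray is at (195,232), with its bottle's cap at (182,215). I'll zoom in and measure.

```bash
cat > h.py <<'E'
from workcell import manip
import cv2,numpy as np
from scipy.spatial.transform import Rotation as Ro
def ray(n,uv):
    m=manip.camera_model(n); R=np.array(m["R"]);t=np.array(m["t"])
    d=np.array([(uv[0]-m["cx"])/m["fx"],(uv[1]-m["cy"])/m["fy"],1.])
    return -R.T@t, R.T@d
def onz(n,uv,z):
    c,d=ray(n,uv); return c+d*(z-c[2])/d[2]
def proj(n,X):
    m=manip.camera_model(n); c=np.array(m["R"])@X+m["t"]; return np.array([m["cx"]+m["fx"]*c[0]/c[2],m["cy"]+m["fy"]*c[1]/c[2]])
def tri(n1,a,n2,b):
    c1,d1=ray(n1,a);c2,d2=ray(n2,b)
    A=np.stack([d1,-d2],1); s=np.linalg.lstsq(A,c2-c1,rcond=None)[0]
    p,q=c1+d1*s[0],c2+d2*s[1]; return (p+q)/2,np.linalg.norm(p-q)
def wpose(o):
    T=np.eye(4);T[:3,:3]=Ro.from_quat(o["ee_rot"]).as_matrix();T[:3,3]=o["ee_pos"];return T
def wray(o,uv):
    m=manip.camera_model("wrist");dx=uv[0]-m["cx"];dy=uv[1]-m["cy"];r=np.hypot(dx,dy);th=r/m["fx"]
    d=np.array([np.sin(th)*dx/max(r,1e-9),np.sin(th)*dy/max(r,1e-9),np.cos(th)])
    T=wpose(o)@np.array(m["hand_eye"]);return T[:3,3],T[:3,:3]@d
def wonz(o,uv,z):
    c,d=wray(o,uv);return c+d*(z-c[2])/d[2]
def wproj(o,X):
    m=manip.camera_model("wrist");T=np.linalg.inv(wpose(o)@np.array(m["hand_eye"]));c=T[:3,:3]@X+T[:3,3]
    th=np.arccos(c[2]/np.linalg.norm(c));r=np.hypot(c[0],c[1]);return np.array([m["cx"]+m["fx"]*th*c[0]/r,m["cy"]+m["fx"]*th*c[1]/r])
E
python3 - <<'E'
from h import *
t=np.load("pics/top0p.npy")[:,:,::-1]; s=np.load("pics/side0p.npy")[:,:,::-1]
cv2.imwrite("pics/topz.png",cv2.resize(t[150:270,260:400],None,fx=5,fy=5,interpolation=cv2.INTER_CUBIC))
cv2.imwrite("pics/sidez.png",cv2.resize(s[150:300,240:370],None,fx=4,fy=4,interpolation=cv2.INTER_CUBIC))
h=cv2.cvtColor(t,cv2.COLOR_BGR2HSV)
for n,im in(("top",t),("side",s)):
    h=cv2.cvtColor(np.ascontiguousarray(im),cv2.COLOR_BGR2HSV)
    m=cv2.inRange(h,(105,150,60),(125,255,255))
    k,l,st,ce=cv2.connectedComponentsWithStats(m)
    for i in range(1,k):
        if st[i,4]>30: print(n,ce[i].round(1),st[i],onz(n,ce[i],.11).round(3),onz(n,ce[i],.204).round(3))
h=cv2.cvtColor(np.ascontiguousarray(t),cv2.COLOR_BGR2HSV)
m=cv2.inRange(h,(0,0,185),(180,40,255));m[:150]=0;m[270:]=0;m[:,:265]=0;m[:,400:]=0
m=cv2.morphologyEx(m,cv2.MORPH_CLOSE,np.ones((9,9)))
c=max(cv2.findContours(m,0,2)[0],key=cv2.contourArea); r=cv2.minAreaRect(c); print(r)
b=cv2.boxPoints(r); P=np.array([onz("top",q,.094) for q in b]);print(P.round(3),[np.linalg.norm(P[i]-P[i-1]).round(3) for i in range(4)],P.mean(0))
E
```

```text
top [485.3  97. ] [482  94   7   7  33] [ 0.884 -0.532  0.11 ] [ 0.85  -0.488  0.204]
top [494.8  97.2] [492  94   7   7  33] [ 0.883 -0.562  0.11 ] [ 0.849 -0.516  0.204]
top [504.4  97.1] [502  94   6   7  33] [ 0.884 -0.592  0.11 ] [ 0.849 -0.543  0.204]
top [514.  97.] [511  94   7   7  37] [ 0.884 -0.622  0.11 ] [ 0.85  -0.571  0.204]
top [523.4  97.1] [521  94   6   7  33] [ 0.884 -0.651  0.11 ] [ 0.85  -0.597  0.204]
top [268.4 129.7] [262 124  14  13 123] [0.779 0.132 0.11 ] [0.754 0.123 0.204]
top [637.9 132.5] [636 126   4  14  39] [ 0.774 -1.003  0.11 ] [ 0.748 -0.921  0.204]
top [179.1 150.3] [172 144  15  14 166] [0.716 0.397 0.11 ] [0.696 0.366 0.204]
top [424.8 216. ] [405 201  49  32 592] [ 0.518 -0.335  0.11 ] [ 0.513 -0.306  0.204]
top [308.6 208.3] [302 202  14  13 143] [0.542 0.012 0.11 ] [0.535 0.012 0.204]
top [246.8 212.3] [241 207  13  12 125] [0.531 0.194 0.11 ] [0.525 0.18  0.204]
top [181.6 216.2] [176 210  13  13 131] [0.52  0.385 0.11 ] [0.515 0.355 0.204]
top [286.7 278.8] [281 273  13  13 130] [0.336 0.076 0.11 ] [0.346 0.071 0.204]
side [86.   4.7] [ 7
[... 521 characters left out ...]
0.539 0.12  0.11 ] [0.535 0.01  0.204]
side [222.1 192.6] [215 188  15  10 118] [0.336 0.075 0.11 ] [ 0.36  -0.028  0.204]
side [497.1 363. ] [467 321  66  58 140] [ 0.845 -0.42   0.11 ] [ 0.801 -0.456  0.204]
side [312.  370.6] [ 280  328   59   72 1567] [ 0.523 -0.398  0.11 ] [ 0.522 -0.437  0.204]
side [425.  394.3] [403 389  43  11  81] [ 0.706 -0.457  0.11 ] [ 0.68  -0.488  0.204]
((327.7115478515625, 207.9423065185547), (99.43087768554688, 70.9940414428711), 11.309932708740234)
[[ 0.47   0.121  0.094]
 [ 0.68   0.08   0.094]
 [ 0.62  -0.216  0.094]
 [ 0.41  -0.17   0.094]] [np.float64(0.297), np.float64(0.214), np.float64(0.302), np.float64(0.215)] [ 0.54492335 -0.04611389  0.094     ]
```

View pics/topz.png

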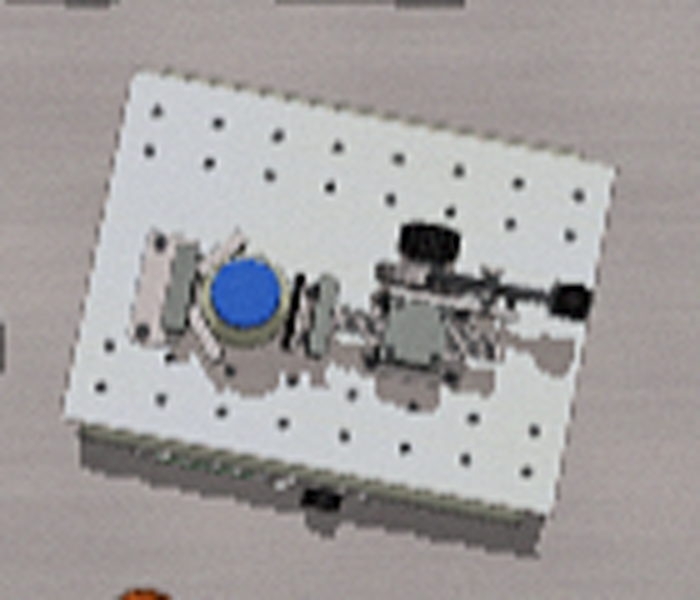

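View pics/sidez.png

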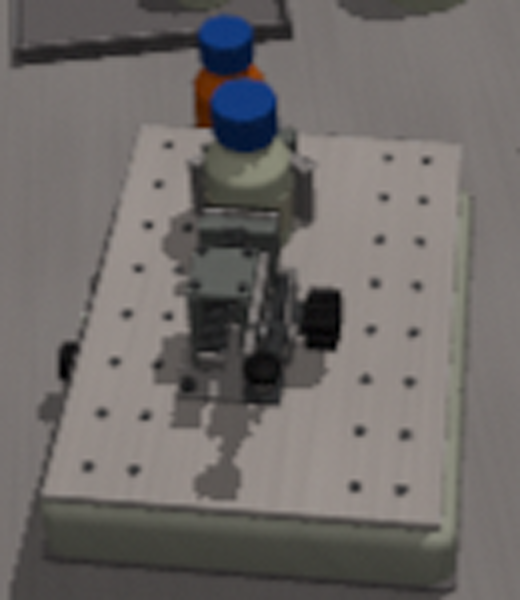

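Run:
```python
from h import *
t=np.load("pics/top0p.npy")[:,:,::-1]; s=np.load("pics/side0p.npy")[:,:,::-1]
def dark(im,x0,x1,y0,y1,th):
    g=im[y0:y1,x0:x1].max(2); m=(g<th).astype(np.uint8)
    k,l,st,ce=cv2.connectedComponentsWithStats(m)
    for i in range(1,k):
        if st[i,4]>8: print((ce[i]+[x0,y0]).round(1),st[i])
dark(t,368,382,203,217,60)
dark(s,300,312,235,250,50)
for n in("top","side"):
  d=np.load(f"pics/{n}0d.npy"); print(n, d[210,374] if n=="top" else d[242,306])
a,b=(374.0,210.0),(305.7,242.3)
print(tri("top",a,"side",b))
# depth check
m=manip.camera_model("top");d=np.load("pics/top0d.npy")
for uv in [(374,210),(373,209),(375,211),(309,208)]:
    c,r=ray("top",uv); print(uv,(c+r*d[uv[1],uv[0]]).round(4))
print(tri("top",(308.6,208.3),"side",(300.6,175.2)))
# shaker frame predictions
C=np.array([.545,-.046]);ya=np.array([.199,.98]);ya/=np.linalg.norm(ya);xa=np.array([ya[1],-ya[0]])
tail=C+xa*.013-ya*.126;print("tail",tail,proj("top",[*tail,.188]),proj("side",[*tail,.188]))
# tray
h=cv2.cvtColor(np.ascontiguousarray(t),cv2.COLOR_BGR2GRAY)
mm=(h<95).astype(np.uint8);mm[:185]=0;mm[280:]=0;mm[:,:165]=0;mm[:,225:]=0
c=max(cv2.findContours(mm,0,2)[0],key=cv2.contourArea);r=cv2.minAreaRect(c);print(r)
for z in(.018,0.): 
  P=np.array([onz("top",q,z) for q in cv2.boxPoints(r)]);print(P.round(3),[np.linalg.norm(P[i]-P[i-1]).round(3) for i in range(4)],P.mean(0))
z=cv2.resize(t[185:280,160:230],None,fx=6,fy=6,interpolation=cv2.INTER_CUBIC)
cv2.imwrite("pics/trayz.png",z)
```

```text
[373.7 209.9] [ 2  4  8  7 48]
[305.6 242.2] [  1   0  11  15 133]
top 1.0970486
side 0.79233015
(array([ 0.53207988, -0.17073561,  0.18159867]), np.float64(0.0006704022908480234))
(374, 210) [ 0.5314 -0.1699  0.1866]
(373, 209) [ 0.5343 -0.1674  0.1851]
(375, 211) [ 0.5285 -0.1724  0.188 ]
(309, 208) [0.5361 0.0109 0.206 ]
(array([0.53549867, 0.01200946, 0.20250401]), np.float64(5.860318938281998e-05))
tail [ 0.53266601 -0.17206694] [374.85453158 209.51530518] [305.76356889 240.7583752 ]
((193.5, 232.5), (71.0, 35.0), 90.0)
[[0.586 0.433 0.018]
 [0.585 0.322 0.018]
 [0.362 0.318 0.018]
 [0.362 0.427 0.018]] [np.float64(0.224), np.float64(0.111), np.float64(0.224), np.float64(0.109)] [0.47374368 0.3752691  0.018     ]
[[0.588 0.439 0.   ]
 [0.587 0.327 0.   ]
 [0.36  0.323 0.   ]
 [0.361 0.433 0.   ]] [np.float64(0.227), np.float64(0.112), np.float64(0.227), np.float64(0.11)] [0.47394425 0.38042106 0.        ]
```

```bash
sleep 1
```

```text
(no output)
```

View pics/trayz.png

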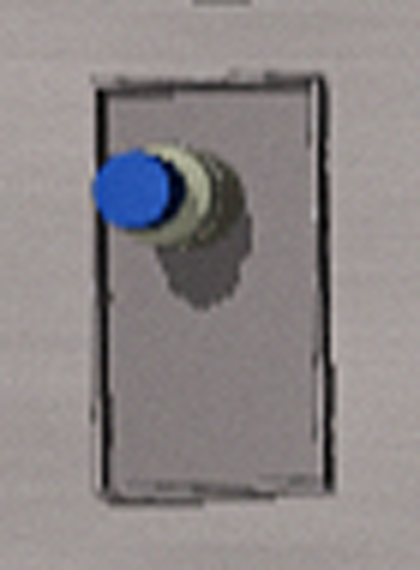

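The button is at about (0.532, -0.171) and its top is roughly 0.187 up. Two views and the predicted pawl_tail point agree. The clamped bottle's cap is at (0.535, 0.012). The free slot in the tray is near (0.423, 0.368). I'll move above the button with the gripper closed.

```bash
python3 -m jog '[0.29,-0.2,0,0,0,0,1, 0.3,-0.21,0,0,0,0,1, 0.3,-0.21,0,0,0,0,1, 0.3,-0.21,0,0,0,0,1, 0.3,-0.21,0,0,0,0,1, 0.3,-0.21,0,0,0,0,1, 0.3,-0.21,0,0,0,0,1, 0.3,-0.21,0,0,0,0,1, 0.29,-0.2,0,0,0,0,1]' 30
python3 - <<'E'
from h import *
o=manip.get_obs(); print({k:np.round(v,4).tolist() for k,v in o.items()})
p,d=manip.snapshot("wrist");cv2.imwrite("pics/w1.png",p[:,:,::-1])
print(wproj(o,np.array([.532,-.171,.187])))
T=wpose(o)[:3,:3]; print((T.T@(np.array([.532,-.171,0])-np.array([*o["ee_pos"][:2],0]))/.15).round(3))
E
```

```text
t: 1.27
ee_pos: [0.5084, -0.203, 0.247]
ee_rot: [0.986, 0.166, -0.0, -0.002]
ft_force: [0.4, 0.1, 0.3]
width: -0.0001
{'t': 1.275, 'qpos': [-0.4796, -0.0999, 1.8817, 0.0034, 1.363, 0.7567], 'qvel': [0.801, 0.1978, -0.1826, 0.0011, -0.023, 0.7972], 'tau': [-3.5345, -33.4648, -35.3094, 0.0563, 0.1695, -0.6557], 'ee_pos': [0.5084, -0.203, 0.247], 'ee_rot': [0.9861, 0.1662, -0.0003, -0.0023], 'ft_force': [0.4374, 0.1451, 0.3155], 'torque': [-0.0279, -0.0041, -0.0354], 'width': -0.0001}
[284.02873686 172.20031542]
[ 0.219 -0.15   0.001]
```

View pics/w1.png

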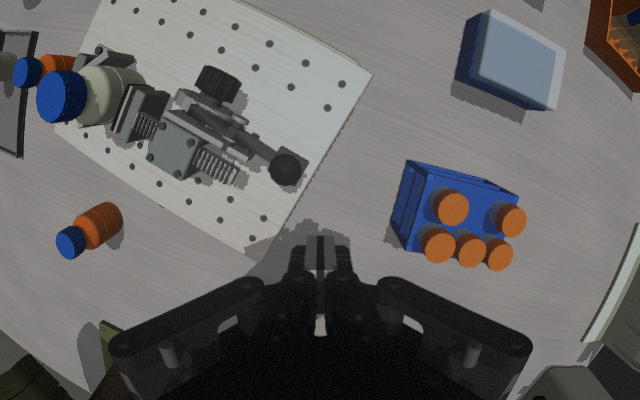

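The wrist view shows the black button at (286,170). The prediction was (284,172), so they agree.

```bash
python3 -m jog '[0.11,-0.075,0.04,0,0,0,1, 0.11,-0.075,0.04,0,0,0,1, 0,0,0,0,0,0,1]'
python3 - <<'E'
from h import *
o=manip.get_obs(); print({k:np.round(v,4).tolist() for k,v in o.items() if k in("t","ee_pos","ee_rot","ft_force","qvel")})
p,d=manip.snapshot("wrist");cv2.imwrite("pics/w2.png",p[:,:,::-1])
p,d=manip.snapshot("side");cv2.imwrite("pics/s2.png",cv2.resize(p[150:300,240:370,::-1],None,fx=4,fy=4,interpolation=cv2.INTER_CUBIC))
print(wproj(o,np.array([.532,-.171,.187])), manip.nose_length)
T=wpose(o)[:3,:3]; print((T.T@(np.array([.532,-.171,.206])-o["ee_pos"])/.15).round(3))
E
```

```text
t: 1.7
ee_pos: [0.5358, -0.1627, 0.234]
ee_rot: [0.985, 0.171, 0.0, -0.004]
ft_force: [-0.3, -0.7, -0.4]
width: 0.0001
{'t': 1.7, 'qvel': [-0.0117, -0.0077, -0.0003, -0.0107, 0.0026, -0.0015], 'ee_pos': [0.5358, -0.1627, 0.234], 'ee_rot': [0.9853, 0.1706, 0.0005, -0.0044], 'ft_force': [-0.2825, -0.7255, -0.4158]}
[332.15538899 240.7331884 ] 0.019
[-0.043  0.045  0.186]
```

View pics/w2.png

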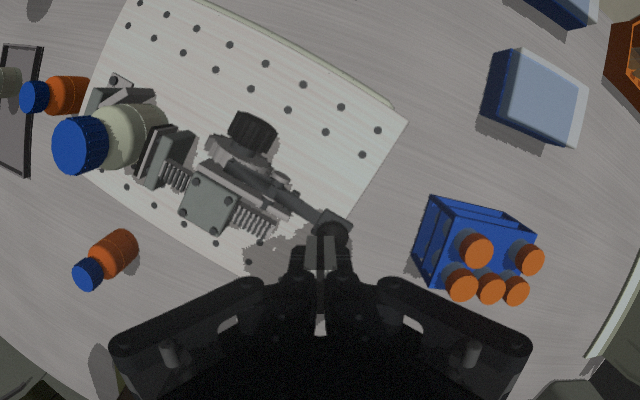

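View pics/s2.png

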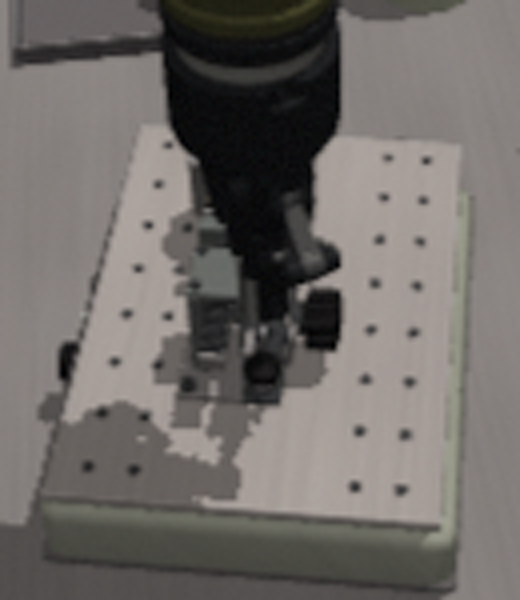

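The button shows at about (332,232), partly behind the closed fingers, which agrees with the prediction. I'll centre over it and lower.

```bash
python3 -m jog '[-0.04,0.042,0.04,0,0,0,1, 0,0,0.05,0,0,0,1, 0,0,0,0,0,0,1, 0,0,0,0,0,0,1]'
python3 - <<'E'
from h import *
o=manip.get_obs(); print({k:np.round(v,4).tolist() for k,v in o.items() if k in("t","ee_pos","ee_rot","ft_force")})
T=wpose(o)[:3,:3]; print((T.T@(np.array([.532,-.171,.206])-o["ee_pos"])/.15).round(3))
E
```

```text
t: 2.3
ee_pos: [0.5305, -0.1745, 0.2204]
ee_rot: [0.986, 0.168, 0.001, -0.004]
ft_force: [0.6, 0.0, 0.7]
width: -0.0005
{'t': 2.3, 'ee_pos': [0.5305, -0.1745, 0.2204], 'ee_rot': [0.9858, 0.1679, 0.0008, -0.0037], 'ft_force': [0.5708, 0.0229, 0.7096]}
[ 0.017 -0.018  0.096]
```

```bash
python3 -m jog '[0.014,-0.015,0.02,0,0,0,1, 0,0,0,0,0,0,1]'; python3 -m jog '[0,0,0.02,0,0,0,1, 0,0,0,0,0,0,1]';python3 -m jog '[0,0,0.02,0,0,0,1]';python3 -m jog '[0,0,0.0,0,0,0,1]'
```

```text
t: 2.55
ee_pos: [0.5319, -0.1715, 0.2174]
ee_rot: [0.986, 0.168, 0.001, -0.004]
ft_force: [-0.9, 0.3, 0.0]
width: 0.0001
t: 2.8
ee_pos: [0.5321, -0.1713, 0.2144]
ee_rot: [0.986, 0.168, 0.001, -0.004]
ft_force: [0.1, -0.1, 0.5]
width: 0.0001
t: 2.92
ee_pos: [0.5323, -0.1713, 0.2117]
ee_rot: [0.986, 0.168, 0.001, -0.003]
ft_force: [0.0, 0.2, 0.2]
width: -0.0001
t: 3.05
ee_pos: [0.5321, -0.1712, 0.2112]
ee_rot: [0.986, 0.168, 0.001, -0.004]
ft_force: [-1.1, 0.5, -0.1]
width: -0.0
```

Moves track well. Next I'll go down in steps of about 1.5 mm, checking the force at each one.

```bash
python3 -m jog '[0,0,0.01,0,0,0,1]' | grep -E "pos|force"; python3 -m jog '[0,0,0.01,0,0,0,1]'| grep -E "pos|force";python3 -m jog '[0,0,0.01,0,0,0,1]'| grep -E "pos|force"
```

```text
ee_pos: [0.5322, -0.1713, 0.2098]
ft_force: [0.3, 0.4, -0.1]
ee_pos: [0.5322, -0.1713, 0.2082]
ft_force: [-0.6, 0.4, -0.2]
ee_pos: [0.5323, -0.1714, 0.2069]
ft_force: [-1.4, 0.4, 5.5]
```

Contact is at TCP z of about 0.207. I'll carry on in steps of about 1 mm.

```bash
for i in 1; do python3 -m jog '[0,0,0.007,0,0,0,1]' | grep -E "pos|force"; python3 -m jog '[0,0,0.007,0,0,0,1]'| grep -E "pos|force";python3 -m jog '[0,0,0.007,0,0,0,1]'| grep -E "pos|force"; done
```

```text
ee_pos: [0.5325, -0.1715, 0.2068]
ft_force: [-3.4, 0.7, 5.7]
ee_pos: [0.5325, -0.1716, 0.2068]
ft_force: [-3.5, 1.1, 6.0]
ee_pos: [0.5325, -0.1716, 0.2068]
ft_force: [-3.2, 0.5, 6.9]
```

```bash
python3 -m jog '[0,0,0.009,0,0,0,1]' | grep -E "pos|force"; python3 -m jog '[0,0,0.01,0,0,0,1]'| grep -E "pos|force"
```

```text
ee_pos: [0.5325, -0.1716, 0.2067]
ft_force: [-3.9, 1.3, 6.6]
ee_pos: [0.5325, -0.1716, 0.2066]
ft_force: [-3.2, 1.8, 7.7]
```

```bash
python3 -m jog '[-0.002,0,0.011,0,0,0,1]' | grep -E "pos|force"; python3 -m jog '[-0.002,0,0.012,0,0,0,1]'| grep -E "pos|force"
```

```text
ee_pos: [0.5324, -0.1718, 0.2064]
ft_force: [-2.4, 1.7, 7.2]
ee_pos: [0.5324, -0.1719, 0.2062]
ft_force: [-2.6, 1.2, 7.1]
```

```bash
python3 -m jog '[-0.002,0,0.014,0,0,0,1]' | grep -E "pos|force"; python3 -m jog '[-0.002,0,0.014,0,0,0,1]'| grep -E "pos|force"; python3 -m jog '[-0.002,0,0.015,0,0,0,1]'| grep -E "pos|force"
```

```text
ee_pos: [0.5324, -0.1721, 0.2058]
ft_force: [-3.7, 0.8, 7.3]
ee_pos: [0.5323, -0.1724, 0.2055]
ft_force: [-3.2, 1.1, 7.6]
ee_pos: [0.5323, -0.1726, 0.205]
ft_force: [-4.4, 0.7, 8.0]
```

```bash
python3 -m jog '[-0.002,0,0.015,0,0,0,1]' | grep -E "pos|force"; python3 -m jog '[-0.002,0,0.015,0,0,0,1]'| grep -E "pos|force"; python3 -m jog '[-0.002,0,0.015,0,0,0,1]'| grep -E "pos|force"; python3 -m jog '[-0.002,0,0.015,0,0,0,1]'| grep -E "pos|force"
```

```text
ee_pos: [0.5322, -0.1729, 0.2046]
ft_force: [-3.7, 0.6, 7.4]
ee_pos: [0.5322, -0.1731, 0.2041]
ft_force: [-3.8, 1.5, 7.3]
ee_pos: [0.5321, -0.1734, 0.2037]
ft_force: [-3.6, 1.3, 7.5]
ee_pos: [0.5321, -0.1736, 0.2033]
ft_force: [-3.4, 0.2, 8.2]
```

```bash
python3 -m jog '[-0.002,0,0.015,0,0,0,1]' | grep -E "pos|force"; python3 -m jog '[-0.002,0,0.015,0,0,0,1]'| grep -E "pos|force"; python3 -m jog '[-0.002,0,0.016,0,0,0,1]'| grep -E "pos|force"; python3 -m jog '[-0.002,0,0.016,0,0,0,1]'| grep -E "pos|force"
python3 - <<'E'
from h import *
p,d=manip.snapshot("wrist");cv2.imwrite("pics/w3.png",cv2.resize(p[80:280,140:400,::-1],None,fx=3,fy=3,interpolation=cv2.INTER_CUBIC))
E
```

```text
ee_pos: [0.532, -0.1739, 0.2028]
ft_force: [-3.9, 1.0, 7.9]
ee_pos: [0.5319, -0.1741, 0.2024]
ft_force: [-3.6, 1.3, 9.1]
ee_pos: [0.5319, -0.1744, 0.2018]
ft_force: [-4.4, 1.4, 7.9]
ee_pos: [0.5317, -0.1748, 0.2009]
ft_force: [-3.6, -0.1, 6.1]
```

View pics/w3.png

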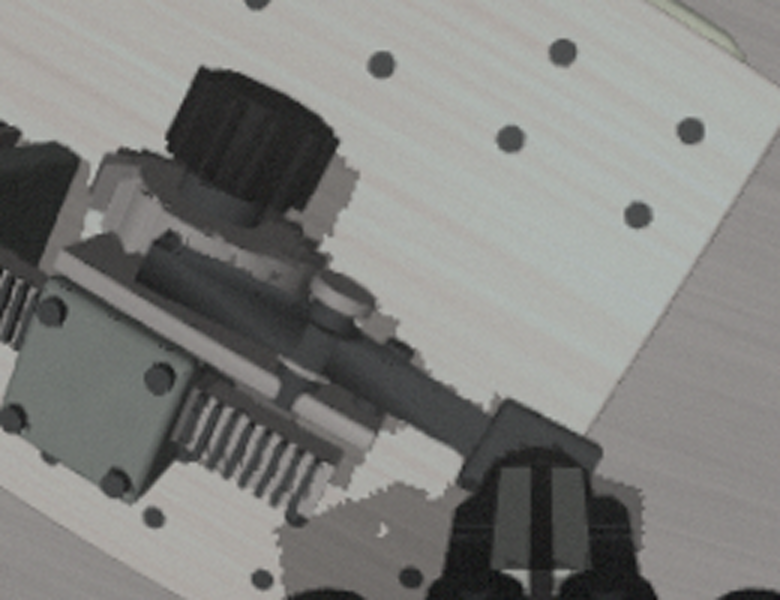

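The force fell while the travel jumped, so the nose has probably cleared the tooth. The wheel-tooth gap in the picture isn't clear either way. I'll hold it and watch the jaw.

```bash
python3 -m jog '[-0.001,0,0.014,0,0,0,1]' | grep -E "pos|force"; python3 -m jog '[-0.001,0,0.014,0,0,0,1]'| grep -E "pos|force"; python3 -m jog '[-0.001,0,0.014,0,0,0,1]'| grep -E "pos|force"
python3 - <<'E'
from h import *
p,d=manip.snapshot("wrist");cv2.imwrite("pics/w4.png",cv2.resize(p[80:280,40:340,::-1],None,fx=2.6,fy=2.6,interpolation=cv2.INTER_CUBIC))
E
```

```text
ee_pos: [0.5316, -0.1753, 0.1999]
ft_force: [-4.0, 0.4, 5.7]
ee_pos: [0.5317, -0.1755, 0.1996]
ft_force: [-4.8, 1.2, 9.0]
ee_pos: [0.5318, -0.1756, 0.1995]
ft_force: [-4.7, 2.8, 10.7]
```

View pics/w4.png

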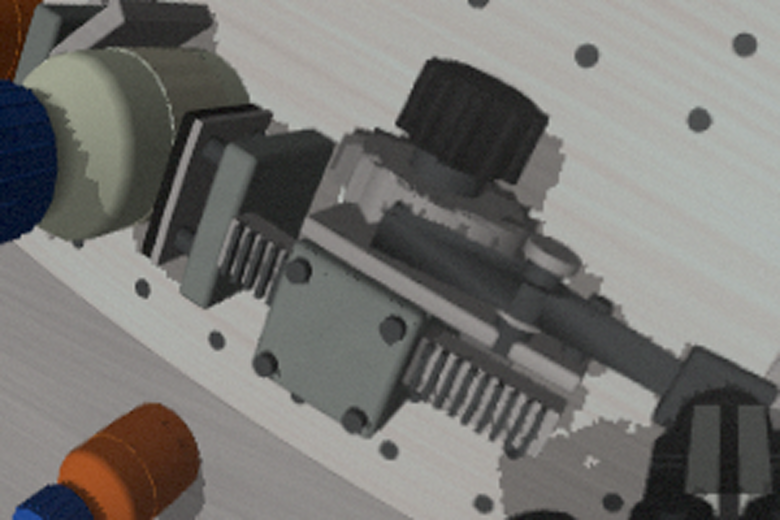

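Now near the stop (10.7 N). I'll ease off slightly and hold.

```bash
python3 -m jog '[-0.002,0,0.01,0,0,0,1, -0.002,0,0.01,0,0,0,1]' | grep -E "pos|force"; python3 -m jog '[-0.002,0,0.01,0,0,0,1, -0.002,0,0.01,0,0,0,1]'| grep -E "pos|force"
python3 - <<'E'
from h import *
p,d=manip.snapshot("wrist");cv2.imwrite("pics/w5.png",cv2.resize(p[80:280,40:340,::-1],None,fx=2.6,fy=2.6,interpolation=cv2.INTER_CUBIC))
E
```

```text
ee_pos: [0.5316, -0.1755, 0.1997]
ft_force: [-3.2, 0.3, 7.3]
ee_pos: [0.5315, -0.1755, 0.1997]
ft_force: [-2.2, 1.5, 6.6]
```

View pics/w5.png

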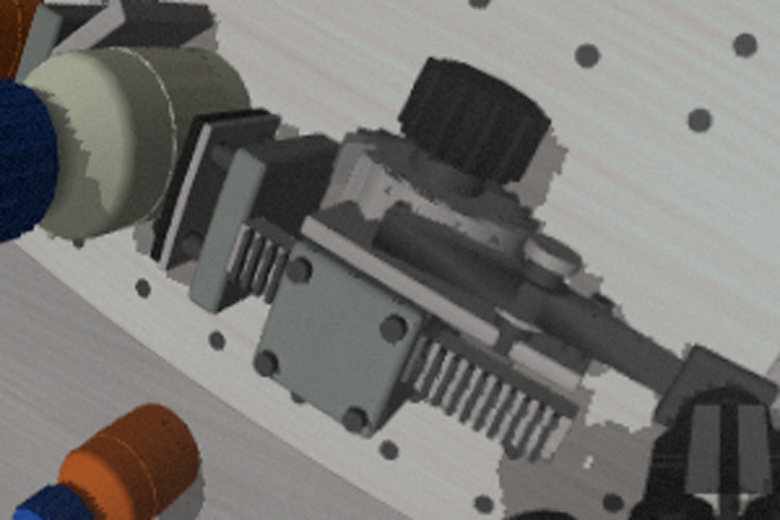

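The jaw pad has moved from about (150,255) to (160,262), so the jaw is retracting. I'll keep holding.

```bash
python3 -m jog '[-0.002,0,0.011,0,0,0,1, -0.002,0,0.011,0,0,0,1, -0.002,0,0.011,0,0,0,1, -0.002,0,0.011,0,0,0,1]' | grep -E "pos|force"; python3 -m jog '[-0.002,0,0.011,0,0,0,1, -0.002,0,0.011,0,0,0,1, -0.002,0,0.011,0,0,0,1, -0.002,0,0.011,0,0,0,1]' | grep -E "pos|force"
```

```text
ee_pos: [0.5315, -0.1755, 0.1996]
ft_force: [-3.9, 1.9, 7.8]
ee_pos: [0.5315, -0.1755, 0.1996]
ft_force: [-3.5, 2.0, 7.2]
```

Stable at about 7.5 N, so I'll continue.

```bash
python3 -m jog '[-0.002,0,0.011,0,0,0,1, -0.002,0,0.011,0,0,0,1, -0.002,0,0.011,0,0,0,1, -0.002,0,0.011,0,0,0,1, -0.002,0,0.011,0,0,0,1, -0.002,0,0.011,0,0,0,1, -0.002,0,0.011,0,0,0,1, -0.002,0,0.011,0,0,0,1]' | grep -E "t:|pos|force"; python3 -m jog '[-0.002,0,0.011,0,0,0,1, -0.002,0,0.011,0,0,0,1, -0.002,0,0.011,0,0,0,1, -0.002,0,0.011,0,0,0,1, -0.002,0,0.011,0,0,0,1, -0.002,0,0.011,0,0,0,1, -0.002,0,0.011,0,0,0,1, -0.002,0,0.011,0,0,0,1]' | grep -E "pos|force"
python3 - <<'E'
from h import *
p,d=manip.snapshot("wrist");cv2.imwrite("pics/w6.png",cv2.resize(p[80:280,40:340,::-1],None,fx=2.6,fy=2.6,interpolation=cv2.INTER_CUBIC))
E
```

```text
t: 8.7
ee_pos: [0.5313, -0.1755, 0.1996]
ee_rot: [0.985, 0.17, 0.014, 0.003]
ft_force: [-3.9, 2.2, 8.4]
ee_pos: [0.5313, -0.1755, 0.1996]
ft_force: [-2.8, 1.9, 7.1]
```

View pics/w6.png

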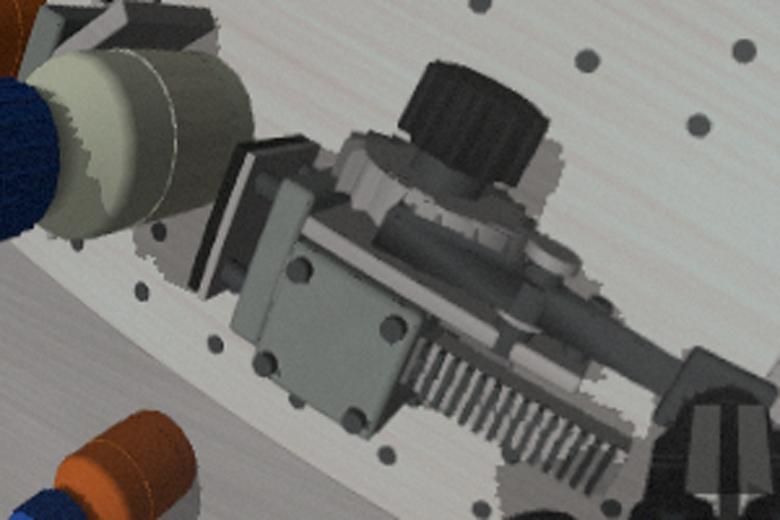

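The jaw plate is now up against the housing at about (245,330). I'll hold another 2.5 s and compare pictures to confirm it has stopped.

```bash
python3 -m jog '[-0.002,0,0.011,0,0,0,1, -0.002,0,0.011,0,0,0,1, -0.002,0,0.011,0,0,0,1, -0.002,0,0.011,0,0,0,1, -0.002,0,0.011,0,0,0,1, -0.002,0,0.011,0,0,0,1, -0.002,0,0.011,0,0,0,1, -0.002,0,0.011,0,0,0,1, -0.002,0,0.011,0,0,0,1, -0.002,0,0.011,0,0,0,1]' | grep -E "pos|force"
python3 -c "
from h import *
p,d=manip.snapshot('wrist');np.save('pics/a.npy',p)"
python3 -m jog '[-0.002,0,0.011,0,0,0,1, -0.002,0,0.011,0,0,0,1, -0.002,0,0.011,0,0,0,1, -0.002,0,0.011,0,0,0,1, -0.002,0,0.011,0,0,0,1, -0.002,0,0.011,0,0,0,1, -0.002,0,0.011,0,0,0,1, -0.002,0,0.011,0,0,0,1]' | grep -E "pos|force"
python3 - <<'E'
from h import *
p,d=manip.snapshot("wrist");cv2.imwrite("pics/w7.png",cv2.resize(p[80:280,40:340,::-1],None,fx=2.6,fy=2.6,interpolation=cv2.INTER_CUBIC))
q=np.load("pics/a.npy"); g=lambda i,r:cv2.GaussianBlur(cv2.cvtColor(np.ascontiguousarray(i[r]),cv2.COLOR_RGB2GRAY).astype(np.float32),(0,0),1)
for r in (np.s_[130:200,110:160],np.s_[200:275,195:290],np.s_[100:180,160:260],np.s_[80:150,260:320]):
    print(cv2.phaseCorrelate(g(q,r),g(p,r)))
E
```

```text
ee_pos: [0.5311, -0.1756, 0.1996]
ft_force: [-4.2, 1.2, 8.0]
ee_pos: [0.5311, -0.1756, 0.1996]
ft_force: [-4.3, 1.6, 7.6]
((-0.006328339457006393, 0.1361826609908121), 0.9949332679642572)
((-0.0576374532686188, 0.6693922628548279), 0.9688485844930013)
((0.07270628571913562, 0.347728811620442), 0.9632321881055832)
((-0.0626389846876485, 0.7795671790854968), 0.9443131473329333)
```

View pics/w7.png

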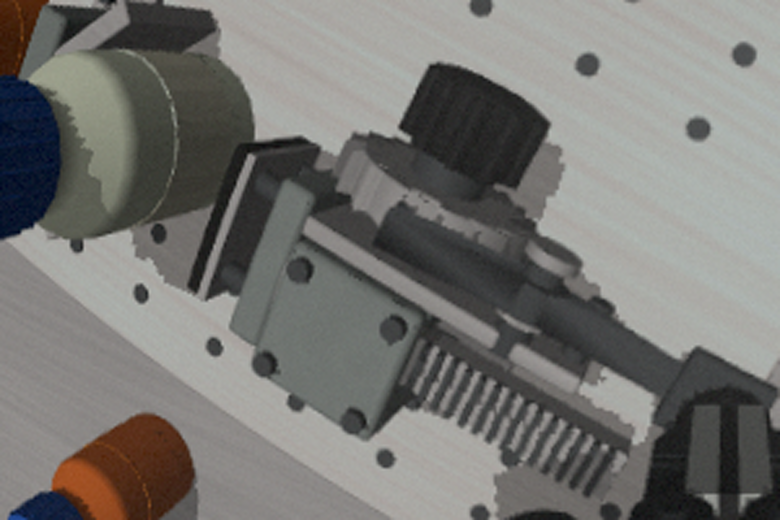

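The jaw has stopped in the same place, fully home. The small image shift comes from slow tool tilt. Next I'll release the pawl straight up.

```bash
python3 -m jog '[0,0,-0.02,0,0,0,1, 0,0,-0.04,0,0,0,1, 0,0,-0.1,0,0,0,1, 0,0,-0.2,0,0,0,1, 0,0,-0.15,0,0,0,1, 0,0,0,0,0,0,0, 0,0,0,0,0,0,-1]'
python3 - <<'E'
from h import *
o=manip.get_obs()
p,d=manip.snapshot("wrist");cv2.imwrite("pics/w8.png",p[:,:,::-1])
p,d=manip.snapshot("top");cv2.imwrite("pics/t8.png",cv2.resize(p[150:270,260:400,::-1],None,fx=4,fy=4,interpolation=cv2.INTER_CUBIC))
h=cv2.cvtColor(np.ascontiguousarray(p[:,:,::-1]),cv2.COLOR_BGR2HSV)
k,l,st,ce=cv2.connectedComponentsWithStats(cv2.inRange(h,(105,150,60),(125,255,255)))
for i in range(1,k):
    if st[i,4]>60 and 290<ce[i][0]<330: print(ce[i],st[i],onz("top",ce[i],.204))
M=wpose(o)[:3,:3]
# correction to vertical, same yaw as start
y=np.deg2rad(19.59);G=np.array([[np.cos(y),np.sin(y),0],[np.sin(y),-np.cos(y),0],[0,0,-1]])
print("rotvec/pi",Ro.from_matrix(M.T@G).as_rotvec()/np.pi)
print("to bottle",(M.T@(np.array([.5353,.012,.255])-o["ee_pos"])/.15).round(3))
E
```

```text
t: 12.98
ee_pos: [0.5271, -0.1761, 0.2794]
ee_rot: [0.985, 0.171, 0.023, 0.003]
ft_force: [-0.3, 0.3, 0.2]
width: 0.0357
[308.64788732 208.33802817] [302 202  14  13 142] [0.5353182  0.01188403 0.204     ]
rotvec/pi [ 0.00461052 -0.01381865  0.00046619]
to bottle [ 0.466 -1.165  0.166]
```

View pics/w8.png

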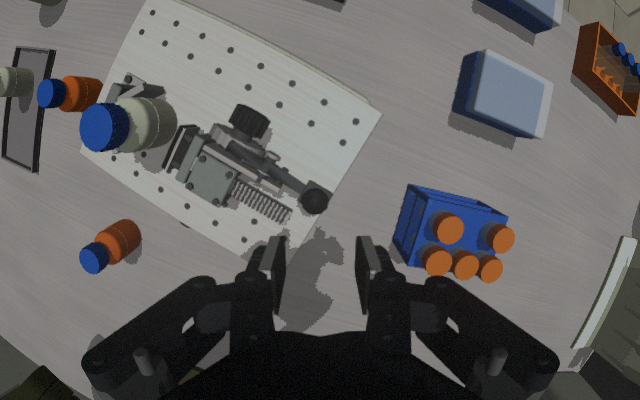

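View pics/t8.png

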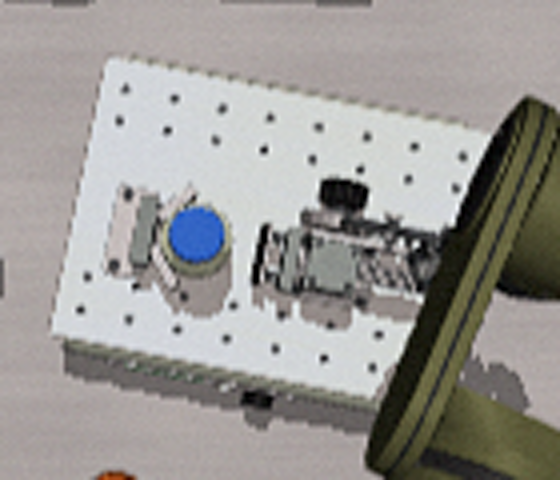

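The pawl is released and the jaw stayed home. The bottle is still standing at (0.535, 0.012). I'll move above it.

```bash
python3 -m jog '[0.11,-0.29,0.02,0.0046,-0.0138,0,-1, 0.12,-0.3,0.0,0,0,0,-1, 0.12,-0.3,0,0,0,0,-1, 0.1,-0.25,0.0,0,0,0,-1, 0,0,0,0,0,0,-1]'
cat > to.py <<'E'
from h import *
import sys
tgt=np.array(list(map(float,sys.argv[1:4])))
o=manip.get_obs();M=wpose(o)[:3,:3]
y=np.deg2rad(19.59);G=np.array([[np.cos(y),np.sin(y),0],[np.sin(y),-np.cos(y),0],[0,0,-1]])
print("rot",(Ro.from_matrix(M.T@G).as_rotvec()/np.pi).round(4),"shift",(M.T@(tgt-o["ee_pos"])/.15).round(3),"after-rot shift",(G.T@(tgt-o["ee_pos"])/.15).round(3))
E
python3 to.py .5353 .012 .194
python3 - <<'E'
from h import *
o=manip.get_obs()
p,d=manip.snapshot("wrist");cv2.imwrite("pics/w9.png",p[:,:,::-1]); print(wproj(o,np.array([.5353,.012,.204])))
h=cv2.cvtColor(np.ascontiguousarray(p[:,:,::-1]),cv2.COLOR_BGR2HSV)
E
```

```text
t: 13.7
ee_pos: [0.5315, 0.0123, 0.2697]
ee_rot: [0.986, 0.169, -0.005, -0.002]
ft_force: [-0.6, -0.7, -0.4]
width: 0.0854
rot [-0.0016  0.0032 -0.0004] shift [0.028 0.013 0.504] after-rot shift [0.023 0.01  0.505]
[323.4643189  213.68953271]
```

View pics/w9.png

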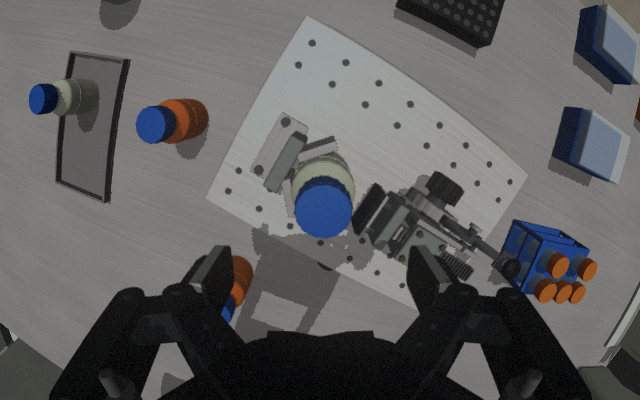

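The cap top is centred at about (323,212), against a predicted (323,214). I'll straighten the tool and lower it around the cap.

```bash
python3 -m jog '[0.025,0.011,0.06,-0.0016,0.0032,0,-1, 0,0,0.17,0,0,0,-1, 0,0,0.17,0,0,0,-1, 0,0,0.1,0,0,0,-1, 0,0,0.03,0,0,0,-1, 0,0,0,0,0,0,-1]'; python3 to.py .5353 .012 .19
```

```text
t: 14.5
ee_pos: [0.5357, 0.0052, 0.1847]
ee_rot: [0.986, 0.165, -0.0, 0.001]
ft_force: [0.8, 0.8, -0.3]
width: 0.0853
rot [ 0.0005  0.0004 -0.0033] shift [ 0.012 -0.043 -0.035] after-rot shift [ 0.012 -0.043 -0.035]
```

```bash
python3 -m jog '[0.012,-0.043,-0.03,0.0005,0.0004,-0.003,-1, 0,0,0,0,0,0,-1]'; python3 to.py .5353 .012 .19
python3 - <<'E'
from h import *
p,d=manip.snapshot("wrist");cv2.imwrite("pics/w10.png",p[:,:,::-1])
E
```

```text
t: 14.75
ee_pos: [0.5364, 0.0122, 0.1915]
ee_rot: [0.985, 0.17, 0.002, 0.0]
ft_force: [-0.6, 0.2, 0.8]
width: 0.085
rot [ 0.0004 -0.001  -0.0002] shift [-0.008 -0.001  0.01 ] after-rot shift [-0.008 -0.001  0.01 ]
```

View pics/w10.png

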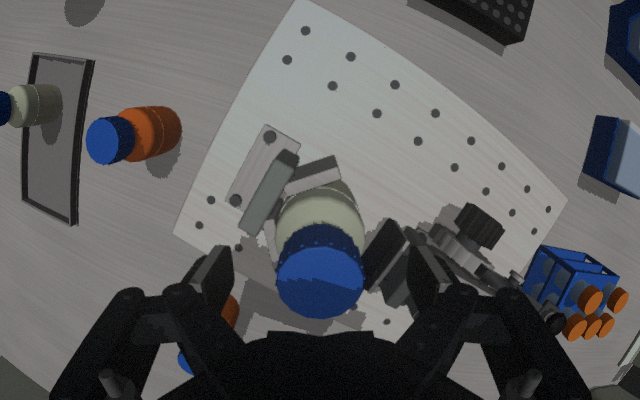

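The cap at (320,280) is centred between the pads. Closing gently.

```bash
python3 -m jog '[-0.006,0,0,0,0,0,0, 0,0,0,0,0,0,0.5, 0,0,0,0,0,0,1, 0,0,0,0,0,0,1, 0,0,0,0,0,0,1]' 30; python3 -m jog '[0,0,0,0,0,0,1, 0,0,0,0,0,0,1]'
```

```text
t: 15.42
ee_pos: [0.5357, 0.0119, 0.1923]
ee_rot: [0.985, 0.17, 0.002, 0.0]
ft_force: [-0.4, -0.1, 1.2]
width: 0.0373
t: 15.68
ee_pos: [0.5358, 0.0119, 0.1922]
ee_rot: [0.985, 0.17, 0.002, 0.0]
ft_force: [-0.2, -0.2, -0.2]
width: 0.0372
```

```bash
python3 -m jog '[0,0,-0.03,0,0,0,1, 0,0,-0.08,0,0,0,1, 0,0,-0.15,0,0,0,1, 0,0,-0.15,0,0,0,1, 0,0,-0.15,0,0,0,1, 0,0,-0.1,0,0,0,1, 0,0,0,0,0,0,1]'; python3 to.py .423 .368 .29
python3 - <<'E'
from h import *
p,d=manip.snapshot("wrist");cv2.imwrite("pics/w11.png",p[:,:,::-1])
p,d=manip.snapshot("side");cv2.imwrite("pics/s11.png",p[:,:,::-1])
E
```

```text
t: 16.55
ee_pos: [0.5347, 0.0117, 0.2959]
ee_rot: [0.985, 0.17, 0.002, 0.001]
ft_force: [0.1, -0.3, -1.7]
width: 0.0371
rot [ 0.0006 -0.0009 -0.0001] shift [ 0.094 -2.488  0.035] after-rot shift [ 0.095 -2.488  0.039]
```

View pics/w11.png

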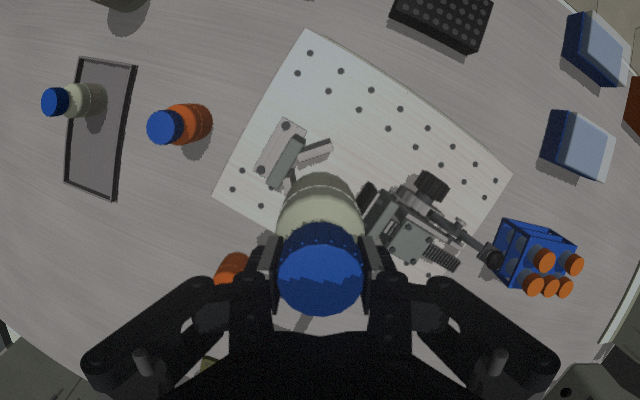

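View pics/s11.png

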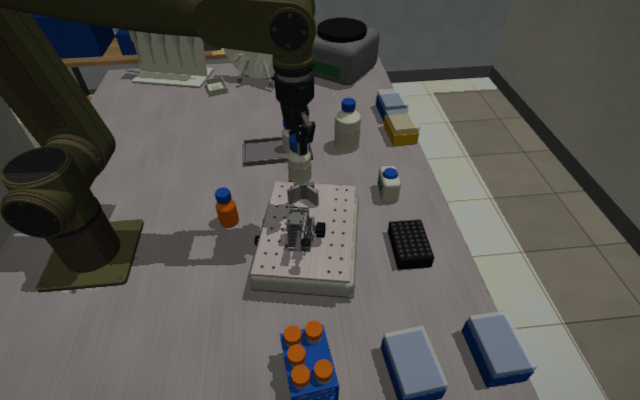

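The bottle is out and hanging upright in the fingers (force change −1.7 N, about 0.16 kg). I'll carry it over the tray.

```bash
python3 -m jog '[0.01,-0.15,0,0,0,0,1, 0.01,-0.28,0,0,0,0,1, 0.01,-0.3,0,0,0,0,1, 0.01,-0.3,0,0,0,0,1, 0.01,-0.3,0,0,0,0,1, 0.01,-0.3,0,0,0,0,1, 0.01,-0.3,0,0,0,0,1, 0.01,-0.25,0,0,0,0,1, 0,-0.12,0,0,0,0,1, 0,0,0,0,0,0,1]'; python3 to.py .423 .368 .2
```

```text
t: 17.9
ee_pos: [0.4216, 0.3484, 0.2782]
ee_rot: [0.986, 0.169, -0.012, 0.002]
ft_force: [0.2, -0.5, -2.0]
width: 0.0369
rot [ 0.0001  0.0077 -0.001 ] shift [ 0.065 -0.12   0.52 ] after-rot shift [ 0.052 -0.12   0.521]
```

```bash
python3 -m jog '[0.052,-0.12,0.1,0,0.0077,-0.001,1, 0,0,0.15,0,0,0,1, 0,0,0,0,0,0,1]'; python3 to.py .423 .368 .2
python3 - <<'E'
from h import *
o=manip.get_obs()
p,d=manip.snapshot("wrist");cv2.imwrite("pics/w12.png",p[:,:,::-1])
p,d=manip.snapshot("side");cv2.imwrite("pics/s12.png",cv2.resize(p[80:220,220:380,::-1],None,fx=4,fy=4,interpolation=cv2.INTER_CUBIC))
p,d=manip.snapshot("top");cv2.imwrite("pics/t12.png",cv2.resize(p[170:290,150:290,::-1],None,fx=4,fy=4,interpolation=cv2.INTER_CUBIC))
E
```

```text
t: 18.27
ee_pos: [0.4239, 0.3651, 0.2385]
ee_rot: [0.986, 0.169, -0.0, 0.002]
ft_force: [-0.1, -1.3, -1.3]
width: 0.0371
rot [ 0.0009  0.0004 -0.001 ] shift [ 0.001 -0.021  0.257] after-rot shift [ 0.001 -0.02   0.257]
```

View pics/w12.png

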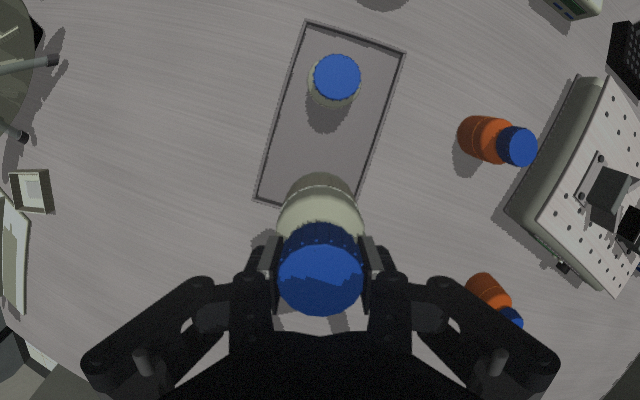

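View pics/s12.png

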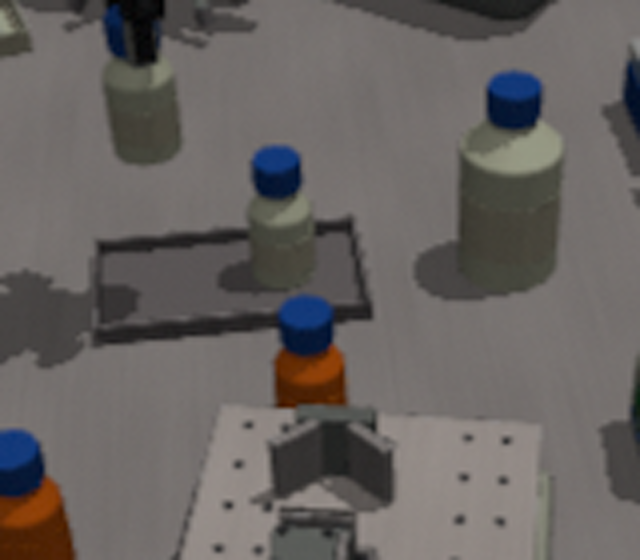

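View pics/t12.png

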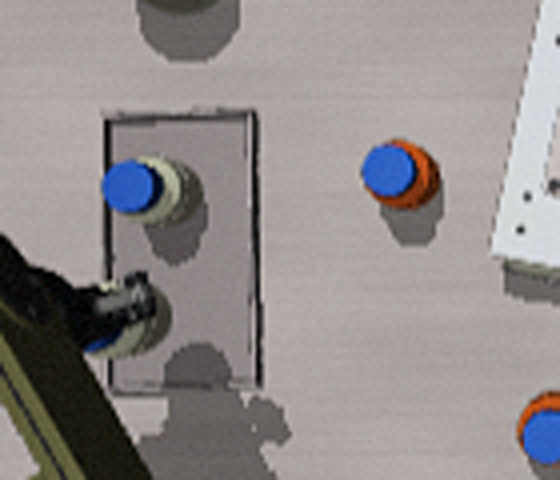

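Run:
```python
from h import *
o=manip.get_obs()
for uv in[(308,19),(406,53),(254,202)]: print("w",wonz(o,uv,.018).round(3))
for uv in[(244.2,140.7),(308,134.5),(312.7,158.7),(243.7,165)]: print("s",onz("side",uv,.018).round(3))
for uv in[(175.8,197.5),(214.2,197.5),(215.3,267.2),(177.2,268.3)]: print("t",onz("top",uv,.018).round(3))
```

```text
w [0.585 0.437 0.018]
w [0.588 0.321 0.018]
w [0.364 0.428 0.018]
s [0.367 0.424 0.018]
s [0.581 0.434 0.018]
s [0.585 0.302 0.018]
s [0.37  0.295 0.018]
t [0.584 0.434 0.018]
t [0.584 0.312 0.018]
t [0.364 0.305 0.018]
t [0.361 0.423 0.018]
```

The three views agree on the tray: centre (0.473, 0.369), yaw about 2.5°, which puts the slot at (0.423, 0.367). I'll lower the bottle.

```bash
python3 -m jog '[0,-0.014,0.1,0.0009,0.0004,-0.001,1, 0,0,0.18,0,0,0,1, 0,0,0.18,0,0,0,1, 0,0,0.16,0,0,0,1, 0,0,0.08,0,0,0,1, 0,0,0,0,0,0,1]'; python3 to.py .423 .367 .102
```

```text
t: 19.18
ee_pos: [0.4273, 0.3692, 0.1359]
ee_rot: [0.985, 0.17, 0.006, -0.003]
ft_force: [0.1, 0.7, -1.8]
width: 0.0373
rot [-0.0013 -0.004  -0.0003] shift [-0.035  0.005  0.226] after-rot shift [-0.032  0.004  0.226]
```

```bash
python3 -m jog '[-0.032,0.004,0.06,-0.0013,-0.004,0,1, 0,0,0.06,0,0,0,1, 0,0,0.03,0,0,0,1, 0,0,0,0,0,0,1, 0,0,0,0,0,0,1]'; python3 to.py .423 .367 .102
```

```text
t: 19.8
ee_pos: [0.4243, 0.3681, 0.1148]
ee_rot: [0.986, 0.17, 0.002, -0.001]
ft_force: [0.4, -0.5, -1.5]
width: 0.0372
rot [-0.0004 -0.0013 -0.0003] shift [-0.011  0.004  0.085] after-rot shift [-0.011  0.004  0.085]
```

```bash
python3 -m jog '[-0.005,0,0.03,-0.0004,-0.0013,0,1, 0,0,0.02,0,0,0,1, 0,0,0,0,0,0,1]'|grep -E "pos|force"; python3 to.py .423 .367 .102; python3 -m jog '[0,0,0.008,0,0,0,1, 0,0,0,0,0,0,1]'|grep -E "pos|rot|force";python3 -m jog '[0,0,0.008,0,0,0,1, 0,0,0,0,0,0,1]'|grep -E "pos|rot|force"
```

```text
ee_pos: [0.4238, 0.3681, 0.1073]
ft_force: [-0.3, 0.4, -1.4]
rot [-0.     -0.0002 -0.0003] shift [-0.008  0.005  0.035] after-rot shift [-0.008  0.005  0.035]
ee_pos: [0.4239, 0.3681, 0.106]
ee_rot: [0.986, 0.17, 0.0, -0.0]
ft_force: [0.7, 0.2, -1.5]
ee_pos: [0.4239, 0.3681, 0.1048]
ee_rot: [0.986, 0.17, 0.0, -0.0]
ft_force: [1.4, -0.2, -1.9]
```

```bash
python3 -m jog '[0,0,0.008,0,0,0,1]'|grep -E "pos|force";python3 -m jog '[0,0,0.008,0,0,0,1]'|grep -E "pos|force";python3 -m jog '[0,0,0.006,0,0,0,1]'|grep -E "pos|force"
```

```text
ee_pos: [0.424, 0.3682, 0.1037]
ft_force: [-0.3, -0.4, -1.9]
ee_pos: [0.424, 0.3682, 0.1025]
ft_force: [-0.7, -0.3, -1.3]
ee_pos: [0.4243, 0.3684, 0.1024]
ft_force: [-0.9, -0.9, 5.3]
```

It has touched down (5 N at z 0.1024, where 0.102 was expected). Opening, then up.

```bash
python3 -m jog '[0,0,-0.004,0,0,0,0.3, 0,0,0,0,0,0,0, 0,0,0,0,0,0,-1, 0,0,0,0,0,0,-1, 0,0,0,0,0,0,-1, 0,0,0,0,0,0,-1]'; python3 -m jog '[0,0,-0.08,0,0,0,-1, 0,0,-0.15,0,0,0,-1, 0,0,-0.25,0,0,0,-1, 0,0,-0.25,0,0,0,-1, 0,0,-0.25,0,0,0,-1, 0,0,-0.2,0,0,0,-1, 0,0,0,0,0,0,-1]'
python3 - <<'E'
from h import *
p,d=manip.snapshot("wrist");cv2.imwrite("pics/w13.png",p[:,:,::-1])
p,d=manip.snapshot("side");cv2.imwrite("pics/s13.png",p[:,:,::-1])
p,d=manip.snapshot("top");cv2.imwrite("pics/t13.png",p[:,:,::-1])
E
```

```text
t: 21.8
ee_pos: [0.4247, 0.3687, 0.1032]
ee_rot: [0.985, 0.17, 0.001, -0.001]
ft_force: [1.4, -0.3, -0.3]
width: 0.0853
t: 22.68
ee_pos: [0.4243, 0.3685, 0.2911]
ee_rot: [0.985, 0.17, 0.003, -0.002]
ft_force: [-0.4, -0.2, -0.4]
width: 0.0855
```

View pics/w13.png

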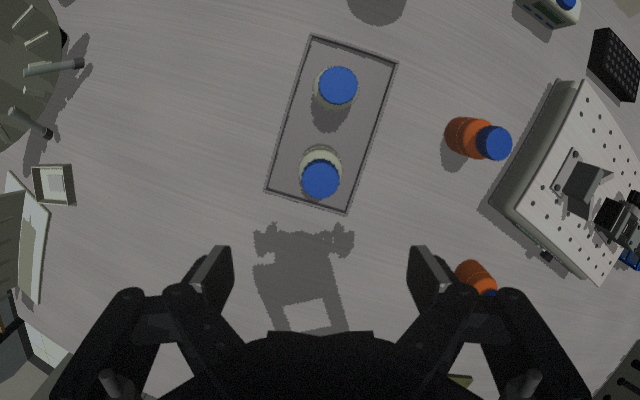

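View pics/s13.png

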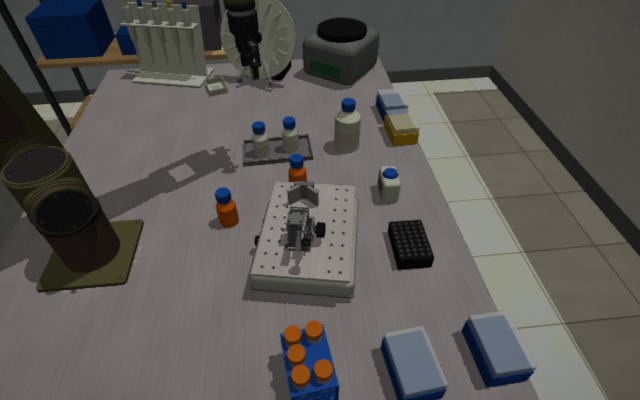

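View pics/t13.png

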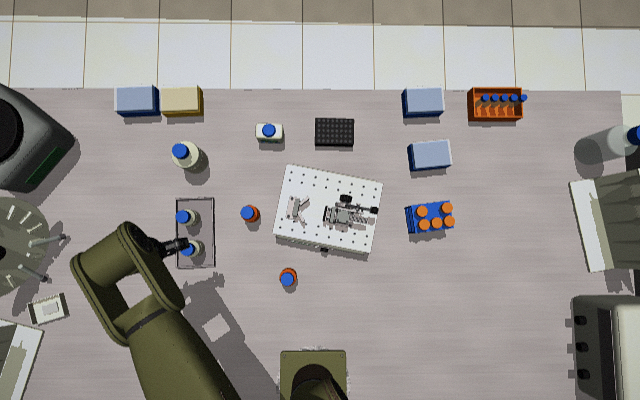

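The bottle stands upright in the tray's free end: wrist view (320,180), side view (259,128), beside the other one. Everything else looks unmoved. One last check of the jaw and the cap positions, then I'll hand in.

Run:
```python
from h import *
t0=np.load("pics/top0p.npy"); t=cv2.imread("pics/t13.png")
cv2.imwrite("pics/tz13.png",cv2.resize(t[170:255,265:395],None,fx=6,fy=6,interpolation=cv2.INTER_CUBIC))
for n,im in(("side",cv2.imread("pics/s13.png")),):
    h=cv2.cvtColor(im,cv2.COLOR_BGR2HSV)
    k,l,st,ce=cv2.connectedComponentsWithStats(cv2.inRange(h,(105,150,60),(125,255,255)))
    for i in range(1,k):
        if st[i,4]>50: print(n,ce[i].round(1),onz(n,ce[i],.1).round(3))
```

```text
side [62.3  7.7] [-0.572  1.562  0.1  ]
side [122.3  30.7] [-0.192  1.217  0.1  ]
side [348.4 101.7] [0.724 0.49  0.1  ]
side [288.7 120. ] [0.52  0.403 0.1  ]
side [257.9 124.9] [0.423 0.387 0.1  ]
side [296.  158.2] [0.531 0.206 0.1  ]
side [390.1 173.4] [0.779 0.111 0.1  ]
side [222.1 192.6] [0.333 0.086 0.1  ]
side [312.  370.5] [ 0.523 -0.394  0.1  ]
side [507.4 373.3] [ 0.861 -0.435  0.1  ]
side [424.9 394.3] [ 0.708 -0.454  0.1  ]
```

View pics/tz13.png

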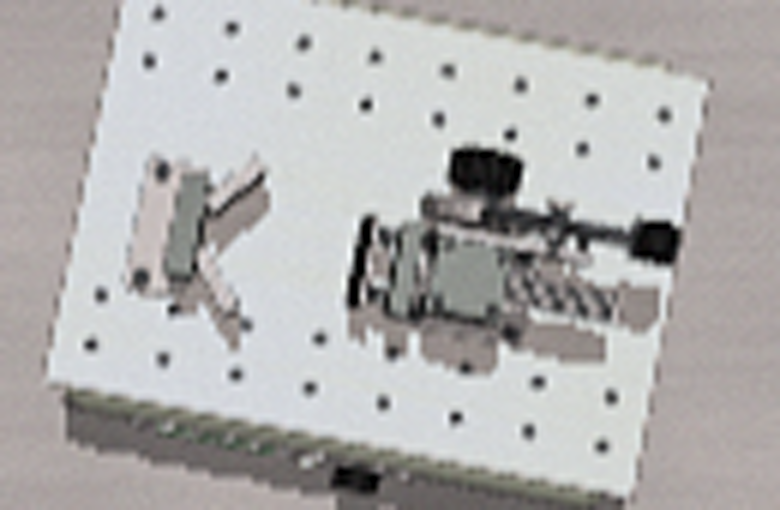

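The zoomed top view shows the jaw plate (405,268) still against the housing (470,278), the V jaw empty, and the pawl back in place. The other caps match their starting pixels to within 0.3 px wherever I could compare them.

```bash
python3 -c "
from workcell import manip
print(manip.job_done(), manip.get_obs()['t'])"
```

```text
the job is handed in; nothing more can be done
the job is handed in; nothing more can be done
```

The bottle is off the shaker and standing upright in the free end of the tray. I handed the job in soon after 22.8 s on the robot's clock, against the 72 s limit.

- **Pawl:** I pressed the thumb button down with closed fingertips. The nose cleared about 6 mm below first contact. The highest vertical force read at the end of a move was 10.7 N, and I held it at about 7–8 N. There was also a sideways reading of up to about 5 N during the press, which I did not trace.
- **Jaw:** I held the pawl off for about 6 s, until two pictures a second apart showed the jaw had stopped against the housing. I then let the pawl go.
- **Bottle:** I gripped it by the cap at 30 N, lifted it out and carried it over the tray. It touched down at about 5 N, at roughly (0.424, 0.368); the planned spot was (0.423, 0.367).
- **Last checks:** The jaw was still home and the pawl was back on the wheel. The bottle stood beside the second one. The other bottles' caps matched their starting positions to within 0.3 px in the side view. The gripper was open and clear at 0.29 m. I judged the other bystanders by eye, and they looked unmoved.

No check failed. The handoff gave no verdict.

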